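# Transfer the check standards in reverse order

## Robot

A 6-joint arm with a two-finger parallel gripper is mounted at the origin on a cart in front of the work surface, level with it; the furniture and walls round the work are solid. World frame = base frame: x ahead of the robot, y to its left, z up, the work surface at z = 0. Lengths are in m, angles in rad, forces in N, time in s.
With the tool pointing down it reaches from about 0.375 to 0.975 m from the base axis. Payload 3.8 kg.
Tool frame: the origin (TCP) lies midway between the tips of the shut fingers; the grasp point (between the pads) lies 19 mm behind it; x points along the fingers, y is the direction in which the jaws open and shut, and the axes are right-handed (so a half turn about x gives the same grasp; the last joint's range is limited). The gripper opens to 88 mm and grips with 3 to 60 N. Pads are 18 mm wide; open, the fingers measure 123 mm over their backs; the gripper's body (75 mm by 187 mm) begins 45 mm behind the grasp point.
Start: joints at [-1.161, 0.264, 1.604, -0, 1.274, -0.037], TCP at [0.292, -0.609, 0.239] pointing down, gripper open.
Joint ranges: [-2.63, 2.63], [-0.94, 2.18], [0.31, 2.57], [-1.31, 4.45], [0, 2.66], [-2.55, 2.55]. Speed limits (rad/s): [2.57, 2.57, 3.14, 3.14, 3.14, 3.14].

## Interface

Orientations are given as a rotation vector (axis times angle).
In Python, from cell import manip, inverse_kinematics, cams, order gives the robot as it stands. Calls block until the motion is done:
- manip.move_pose(position, orientation): joint-space move of the TCP to a pose.
- manip.move_linear(position, rate=0.15, rot=None): straight line of the TCP; rot=None keeps the orientation; rate is the mean speed in m/s.
- manip.set_joints(angles): joint-space move.
- manip.set_gripper(opening, force=None): finger opening in m; force is the grip in N (None keeps the last); returns when the fingers have stopped.
- manip.dwell(seconds).
- inverse_kinematics(position, orientation): joint angles nearest the present ones, or None.
- manip.state(): the state.
- cams.capture(name): name is "scene" or "side" or "wrist"; returns a dict with "image" (384x512x3 uint8, blue, green, red), "z_map" (384x512 float32, m along the optical axis (not along the pixel's ray), 0 where there is no reading), "intrinsics" (3x3 intrinsics, pixels), "k1" (the pictures are not rectified: a ray, as slopes to the right and down, at radius r is drawn at 1 + k1 r^2 times it, then the intrinsics apply), "position" and "orientation" of the camera in the world; the wrist camera has in their place "T_tool_cam" (4x4, takes a point from camera to tool coordinates, whose origin is the TCP and whose axes are the tool frame's). Camera axes: x right, y down, z forward; pixel columns grow to the right and rows downward; lengths in m; the calibration is good to about 2 mm. A picture is of the moment at which its call begins: read the wrist's pose just before it.
A pose or a line that the arm cannot do raises manip.IKError and nothing moves.
- order.close_job(): hands the job in, once; it reports no verdict.
The state is a dict: "clock": time; "joint_pos": joint angles; "joint_velocities": joint speeds; "tau": joint torques, N m; "tool_pos": TCP position; "tcp_rot": TCP orientation; "contact_force": force on the tool from outside, world axes, zero at the start; "moment": the same for the moment, N m; "gripper_width": finger opening in m.
Only numpy, scipy, OpenCV 4.12 (cv2) and the standard library are available. Lean on these libraries where they do the work, as an engineer would, in place of code of your own. Each camera call takes 0.05 s, during which the arm holds its last target.

## Task

Move the four check standards from the plywood rack to the empty aluminium rack, in the reverse order: the one nearest the knob on the plywood rack goes to the place farthest from the knob on the aluminium rack, the next one to the next place, and so on until the last stands next to the knob. Set each one centred on its black pad, upright as it stood, and let go of all of them.

Things in the scene. Friction and masses are not known exactly. Their poses are not given: they have to be found in the camera images.
- full_rack: Plywood rack, holds the row of standards at the start: 80 (x) by 276 (y) by 10 mm, fixed; end cheeks 8 mm thick, 20 mm high, a black ball knob (top 43 mm up) only on the +y one. Origin: centre of its underside, on the bench; y along the row towards the knob, z up. Places at x = 0, y = +87, +29, -29, -87 mm, each a black pad 64 (x) by 50 (y) mm, top 13 mm above the bench.
- empty_rack: Aluminium rack, otherwise alike, empty at the start: 80 (x) by 276 (y) by 10 mm, fixed; end cheeks 8 mm thick, 20 mm high, a black ball knob (top 43 mm up) only on the +y one. Origin: centre of its underside, on the bench; y along the row towards the knob, z up. Places at x = 0, y = +87, +29, -29, -87 mm, each a black pad 64 (x) by 50 (y) mm, top 13 mm above the bench.
- ring_mid (a point): Ring gauge: flat grey steel ring lying flat, 58 mm outside, 25 mm bore, 18 mm high; grasp across the outside. The point is its centre, half-way up; z up.
- bushing_mid (a point): Bushing: plain bronze-coloured tube standing upright, 22 mm outside, 21 mm high; grasp across the outside. The point is its centre, half-way up; z up.
- block_mid (a point): Gauge block: plain steel block standing on edge, 9 mm thick (its x), 30 mm long (its y), 20 mm high; grasp across the 9 mm. At the start its thickness lies across the row, within about 12 degrees. The point is its centre, half-way up; z up.
- plug_mid (a point): Flanged plug: steel, standing on a round flange 30 mm across and 8 mm high, with a stem of 18 mm diameter above it, 36 mm high in all; grasp the stem. The point is its centre, half-way up; z up.
- pad_ring: Black rubber pad, fixed in the plywood rack, on which the ring gauge stands at the start; 64 x 50 x 3 mm, origin at the centre of its underside, 10 mm above the bench; it never moves and all four look alike. Its place in the rack shows from where the ring gauge came.
- pad_bushing: Black rubber pad, fixed in the plywood rack, on which the bronze bushing stands at the start; 64 x 50 x 3 mm, origin at the centre of its underside, 10 mm above the bench; it never moves and all four look alike. Its place in the rack shows from where the bronze bushing came.
- pad_block: Black rubber pad, fixed in the plywood rack, on which the gauge block stands at the start; 64 x 50 x 3 mm, origin at the centre of its underside, 10 mm above the bench; it never moves and all four look alike. Its place in the rack shows from where the gauge block came.
- pad_plug: Black rubber pad, fixed in the plywood rack, on which the flanged plug stands at the start; 64 x 50 x 3 mm, origin at the centre of its underside, 10 mm above the bench; it never moves and all four look alike. Its place in the rack shows from where the flanged plug came.

How it is judged:
At the end, for the whole second after the job is handed in: Each standard stands on the aluminium rack's pad of the reverse rank from the knob (1 to 4, 2 to 3, 3 to 2, 4 to 1): centre within 12 mm of the pad's along and across the rack, within 4 mm of its resting height, tilted under 0.15 rad, at rest, released (((y of pad_ring in the frame of full_rack between 0.077 and 0.097 m and y of ring_mid in the frame of empty_rack between -0.099 and -0.075 m) or (y of pad_ring in the frame of full_rack between 0.019 and 0.039 m and y of ring_mid in the frame of empty_rack between -0.041 and -0.017 m) or (y of pad_ring in the frame of full_rack between -0.039 and -0.019 m and y of ring_mid in the frame of empty_rack between 0.017 and 0.041 m) or (y of pad_ring in the frame of full_rack between -0.097 and -0.077 m and y of ring_mid in the frame of empty_rack between 0.075 and 0.099 m)) and x of ring_mid in the frame of empty_rack between -0.012 and 0.012 m and z of ring_mid in the frame of empty_rack between 0.018 and 0.026 m and angle between each of ring_mid, bushing_mid, block_mid, plug_mid's own z axis and vertical below 0.15 rad and linear speed of each of ring, bushing, block, plug below 0.02 m/s and ((y of pad_bushing in the frame of full_rack between 0.077 and 0.097 m and y of bushing_mid in the frame of empty_rack between -0.099 and -0.075 m) or (y of pad_bushing in the frame of full_rack between 0.019 and 0.039 m and y of bushing_mid in the frame of empty_rack between -0.041 and -0.017 m) or (y of pad_bushing in the frame of full_rack between -0.039 and -0.019 m and y of bushing_mid in the frame of empty_rack between 0.017 and 0.041 m) or (y of pad_bushing in the frame of full_rack between -0.097 and -0.077 m and y of bushing_mid in the frame of empty_rack between 0.075 and 0.099 m)) and x of bushing_mid in the frame of empty_rack between -0.012 and 0.012 m and z of bushing_mid in the frame of empty_rack between 0.0195 and 0.0275 m and ((y of pad_block in the frame of full_rack between 0.077 and 0.097 m and y of block_mid in the frame of empty_rack between -0.099 and -0.075 m) or (y of pad_block in the frame of full_rack between 0.019 and 0.039 m and y of block_mid in the frame of empty_rack between -0.041 and -0.017 m) or (y of pad_block in the frame of full_rack between -0.039 and -0.019 m and y of block_mid in the frame of empty_rack between 0.017 and 0.041 m) or (y of pad_block in the frame of full_rack between -0.097 and -0.077 m and y of block_mid in the frame of empty_rack between 0.075 and 0.099 m)) and x of block_mid in the frame of empty_rack between -0.012 and 0.012 m and z of block_mid in the frame of empty_rack between 0.019 and 0.027 m and ((y of pad_plug in the frame of full_rack between 0.077 and 0.097 m and y of plug_mid in the frame of empty_rack between -0.099 and -0.075 m) or (y of pad_plug in the frame of full_rack between 0.019 and 0.039 m and y of plug_mid in the frame of empty_rack between -0.041 and -0.017 m) or (y of pad_plug in the frame of full_rack between -0.039 and -0.019 m and y of plug_mid in the frame of empty_rack between 0.017 and 0.041 m) or (y of pad_plug in the frame of full_rack between -0.097 and -0.077 m and y of plug_mid in the frame of empty_rack between 0.075 and 0.099 m)) and x of plug_mid in the frame of empty_rack between -0.012 and 0.012 m and z of plug_mid in the frame of empty_rack between 0.027 and 0.035 m); the robot touches nothing.
It also fails if it takes over 120 s, if anything falls off the work surface, if the arm or the gripper's body presses on something with over 40 N, if the wrist force passes 120 N, or if a joint passes its speed limit or range.

## Working session

There is one attempt and no reset: what is moved stays moved. The work goes in short steps, each a Python script; the robot and the scene stay as the last script left them, time stands still between calls to the robot, and variables do not carry over. Pictures are saved under pics/ and viewed, and the job is handed in when it is done.

```bash
ls; mkdir -p pics
cat > h.py <<'E'
import numpy as np, cv2
from scipy.spatial.transform import Rotation as R
from cell import manip, inverse_kinematics, cams, order
def cap(name):
    s=manip.state(); c=cams.capture(name)
    if 'T_tool_cam' in c:
        T=np.eye(4); T[:3,:3]=R.from_rotvec(s['tcp_rot']).as_matrix(); T[:3,3]=s['tool_pos']
        T=T@c['T_tool_cam']
    else:
        T=np.eye(4); o=np.array(c['orientation'])
        T[:3,:3]=o if o.shape==(3,3) else R.from_rotvec(o).as_matrix(); T[:3,3]=c['position']
    c['T']=T; c['name']=name; return c
def save(c,fn):
    cv2.imwrite('pics/'+fn+'.png',c['image'])
    np.savez('pics/'+fn+'.npz',T=c['T'],K=c['intrinsics'],k1=c['k1'],z=c['z_map'],im=c['image'])
def ld(fn):
    d=np.load('pics/'+fn+'.npz'); return dict(T=d['T'],intrinsics=d['K'],k1=float(d['k1']),z_map=d['z'],image=d['im'])
def rays(c,uv):
    K=np.array(c['intrinsics']);uv=np.atleast_2d(np.float64(uv))
    n=cv2.undistortPoints(uv.reshape(-1,1,2),K,np.array([c['k1'],0,0,0,0.]) ).reshape(-1,2)
    return np.c_[n,np.ones(len(n))]
def onz(c,uv,z):
    d=rays(c,uv)@c['T'][:3,:3].T; o=c['T'][:3,3]
    return o+d*((z-o[2])/d[:,2])[:,None]
def cloud(c):
    h,w=c['z_map'].shape; v,u=np.mgrid[:h,:w]
    p=rays(c,np.c_[u.ravel(),v.ravel()])*c['z_map'].reshape(-1,1)
    p=p@c['T'][:3,:3].T+c['T'][:3,3]; p[c['z_map'].ravel()==0]=np.nan
    return p.reshape(h,w,3)
def proj(c,P):
    Ti=np.linalg.inv(c['T']); 
    rv=cv2.Rodrigues(Ti[:3,:3])[0]
    return cv2.projectPoints(np.float64(P).reshape(-1,1,3),rv,Ti[:3,3],np.array(c['intrinsics']),np.array([c['k1'],0,0,0,0.]))[0].reshape(-1,2)
E
python3 - <<'E'
from h import *
print(manip.state())
for n in ['scene','side','wrist']:
    c=cap(n); save(c,n+'0'); print(n,c['T'].round(3).tolist(),np.array(c['intrinsics']).tolist(),c['k1'])
E
```

```text
pics
{'clock': 0.0, 'joint_pos': array([-1.16093195e+00,  2.64778557e-01,  1.60532139e+00,  1.57480192e-05,
        1.27369025e+00, -3.69031673e-02]), 'joint_velocities': array([-0.00083376, -0.00115911, -0.00086873,  0.00191544,  0.00088094,
        0.00218197]), 'tau': array([-2.23497707e-03, -5.02123117e+01, -3.56870019e+01,  7.28189712e-02,
        2.95065134e-02, -1.96303681e-04]), 'tool_pos': array([ 0.29136361, -0.60811898,  0.23739928]), 'tcp_rot': array([ 1.97413521,  0.45074898, -1.97493024]), 'contact_force': array([-0.03663343, -1.0879546 ,  0.86944051]), 'moment': array([-0.02917109,  0.07023175,  0.04545323]), 'gripper_width': 0.0882073318478936}
scene [[-0.7, -0.521, 0.488, 0.079], [-0.714, 0.498, -0.493, 0.291], [0.014, -0.694, -0.72, 0.715], [0.0, 0.0, 0.0, 1.0]] [[447.9167433050584, 0.0, 261.09401607828954], [0.0, 447.9167433050584, 203.33714875267506], [0.0, 0.0, 1.0]] -0.17330460807475803
side [[-0.557, -0.665, 0.498, 0.04], [-0.831, 0.45, -0.329, 0.179], [-0.005, -0.596, -0.803, 0.869], [0.0, 0.0, 0.0, 1.0]] [[429.3856633395154, 0.0, 262.9396999176999], [0.0, 429.3856633395154, 195.01916384115484], [0.0, 0.0, 1.0]] -0.166389776844164
wrist [[0.432, -0.857, -0.282, 0.365], [-0.902, -0.411, -0.133, -0.574], [-0.002, 0.311, -0.95, 0.384], [0.0, 0.0, 0.0, 1.0]] [[273.9361846634747, 0.0, 254.4952253503597], [0.0, 273.9361846634747, 188.84590425029026], [0.0, 0.0, 1.0]] -0.027170756035190653
```

View pics/scene0.png

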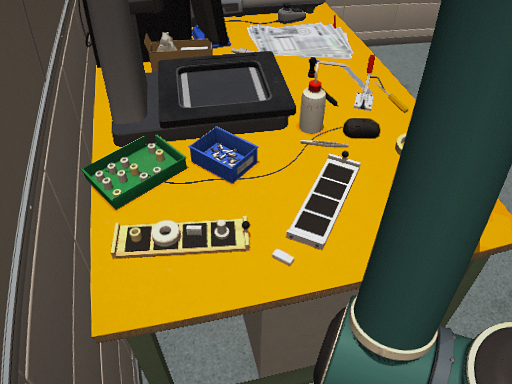

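View pics/side0.png

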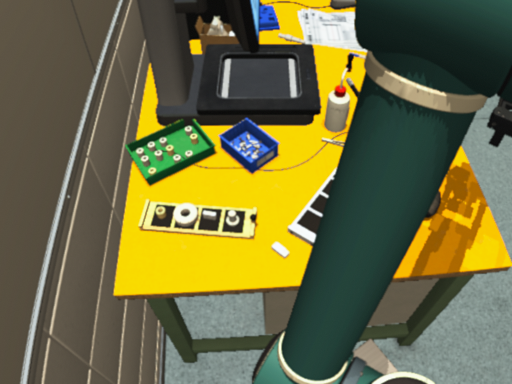

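View pics/wrist0.png

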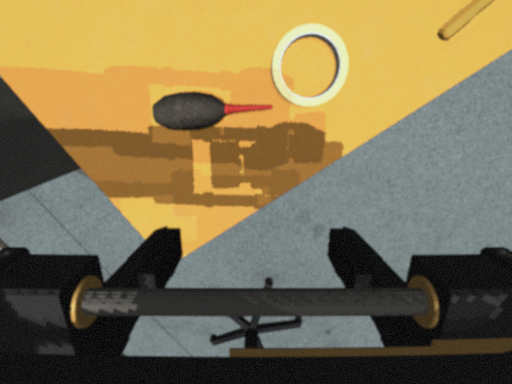

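The plywood rack lies at the left of the scene view: knob at (246,225), then plug (221,230), block (195,230), ring (165,233) and bushing (135,235). The empty aluminium rack has its knob at (345,155) and its far end at (305,240). Next I'll get rough positions.

Run:
```python
from h import *
c=ld('scene0'); C=cloud(c)
for n,p in dict(knobP=(246,225),plug=(221,224),block=(194,227),ring=(157,230),bush=(135,231),knobA=(345,155),farA=(305,240),A1=(343,172),A4=(312,225),eraser=(283,257)).items():
    print(n,C[p[1],p[0]].round(3), onz(c,[p],0.013)[0].round(3))
d=ld('side0'); C=cloud(d)
for n,p in dict(knobP=(253,217),plug=(232,213),block=(209,213),bush=(160,210)).items():
    print(n,C[p[1],p[0]].round(3), onz(d,[p],0.013)[0].round(3))
big=cv2.resize(c['image'][140:280,90:380],None,fx=2.75,fy=2.75,interpolation=cv2.INTER_CUBIC); cv2.imwrite('pics/big.png',big)
```

```text
knobP [ 0.513 -0.107  0.041] [ 0.531 -0.124  0.013]
plug [ 0.543 -0.067  0.051] [ 0.569 -0.088  0.013]
block [ 0.587 -0.032  0.033] [ 0.602 -0.042  0.013]
ring [0.634 0.027 0.031] [0.649 0.019 0.013]
bush [0.668 0.059 0.025] [0.678 0.055 0.013]
knobA [ 0.515 -0.431  0.036] [ 0.53  -0.455  0.013]
farA [ 0.418 -0.181  0.015] [ 0.419 -0.182  0.013]
A1 [ 0.494 -0.402  0.013] [ 0.494 -0.402  0.013]
A4 [ 0.436 -0.223  0.013] [ 0.436 -0.223  0.013]
eraser [ 0.421 -0.119  0.012] [ 0.421 -0.119  0.013]
knobP [ 0.515 -0.106  0.038] [ 0.53  -0.115  0.013]
plug [ 0.545 -0.068  0.05 ] [ 0.568 -0.079  0.013]
block [ 0.586 -0.028  0.033] [ 0.599 -0.033  0.013]
bush [0.666 0.064 0.023] [0.674 0.063 0.013]
```

View pics/big.png

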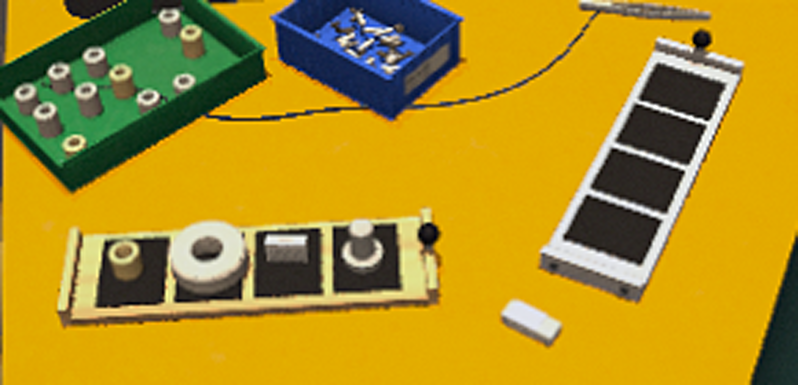

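```bash
cat >> h.py <<'E'
def down(yaw):
    y=np.array([np.cos(yaw),np.sin(yaw),0]); x=np.array([0,0,-1.]); return R.from_matrix(np.c_[x,y,np.cross(x,y)]).as_rotvec()
E
python3 - <<'E'
from h import *
c=cams.capture('wrist'); print(np.array(c['T_tool_cam']).round(3))
C=cloud(ld('scene0')); C2=cloud(ld('side0'))
P=np.r_[C.reshape(-1,3),C2.reshape(-1,3)]; P=P[~np.isnan(P[:,0])]
# height map 2cm
for cx,cy in [(.61,0),(.46,-.31)]:
    print('height map (mm) rows x, cols y', cx,cy)
    for x in np.arange(cx-.2,cx+.2,.04):
        print('%.2f'%x,[int(1000*np.max(P[(abs(P[:,0]-x)<.02)&(abs(P[:,1]-y)<.02),2],initial=-.001)) for y in np.arange(cy-.2,cy+.21,.04)])
for yaw in np.deg2rad([-45,135,18,-162]):
    for p in [(.61,0,.25),(.61,0,.03),(.46,-.31,.25),(.46,-.31,.03)]:
        q=inverse_kinematics(p,down(yaw)); print(np.rad2deg(yaw).round(),p,None if q is None else np.round(q,2))
E
```

```text
[[ 0.    -0.311  0.95  -0.146]
 [ 1.    -0.001 -0.     0.001]
 [ 0.001  0.95   0.311 -0.081]
 [ 0.     0.     0.     1.   ]]
height map (mm) rows x, cols y 0.61 0
0.41 [22, 22, 14, 4, 4, 3, 3, 3, -1, -1, -1]
0.45 [23, 22, 15, 4, 4, 4, 3, 4, 4, -1, -1]
0.49 [12, 3, 34, 25, 12, 5, 4, 4, 4, 3, 4]
0.53 [3, 3, 43, 53, 48, 12, 4, 5, 4, 5, 4]
0.57 [4, 3, 15, 50, 35, 17, 16, 4, 4, 4, 4]
0.61 [4, 3, 4, 15, 36, 36, 35, 16, 5, 4, 4]
0.65 [53, 4, 3, 4, 12, 34, 38, 37, 23, 4, 557]
0.69 [52, 49, 4, 3, 3, 11, 17, 35, 25, 264, 601]
0.73 [53, 52, 5, 4, 3, 3, 3, 23, 4, 590, 603]
0.77 [53, 54, 38, 38, 38, 38, 37, 4, 265, 577, -1]
0.81 [75, 38, 31, 25, 28, 27, 38, 3, 545, 549, -1]
height map (mm) rows x, cols y 0.46 -0.31
0.26 [346, 3, 3, 2, 2, -1, -1, -1, -1, -1, -1]
0.30 [346, 47, 1, -1, -1, -1, 3, 4, 3, 3, 3]
0.34 [-1, -1, -1, 0, 3, 3, 4, 4, 5, 4, 3]
0.38 [-1, 3, 4, 4, 3, 4, 4, 14, 22, 4, 4]
0.42 [4, 4, 4, 4, 10, 15, 17, 17, 23, 12, 15]
0.46 [4, 4, 16, 16, 16, 17, 17, 17, 22, 22, 14]
0.50 [4, 23, 45, 18, 17, 17, 16, 13, 4, 4, 43]
0.54 [10, 5, 42, 17, 15, 9, 3, 4, 4, 22, 42]
0.58 [10, 11, 4, 3, 3, 4, 
[... 217 characters left out ...]
 1.85 -0.    1.26  0.15]
-45.0 (0.46, -0.31, 0.03) [-0.64  0.26  2.04 -0.    0.85  0.15]
135.0 (0.61, 0, 0.25) [-0.04  0.14  1.74  0.    1.27 -2.4 ]
135.0 (0.61, 0, 0.03) [-0.04  0.35  1.92  0.    0.88 -2.4 ]
135.0 (0.46, -0.31, 0.25) None
135.0 (0.46, -0.31, 0.03) None
18.0 (0.61, 0, 0.25) [-0.04  0.14  1.74  0.    1.27 -0.35]
18.0 (0.61, 0, 0.03) [-0.04  0.35  1.92 -0.    0.88 -0.35]
18.0 (0.46, -0.31, 0.25) [-0.64  0.03  1.85 -0.    1.26 -0.95]
18.0 (0.46, -0.31, 0.03) [-0.64  0.26  2.04 -0.    0.85 -0.95]
-162.0 (0.61, 0, 0.25) None
-162.0 (0.61, 0, 0.03) None
-162.0 (0.46, -0.31, 0.25) [-0.64  0.03  1.85 -0.    1.26  2.19]
-162.0 (0.46, -0.31, 0.03) [-0.64  0.26  2.04 -0.    0.85  2.19]
```

Run:
```python
from h import *
for n in ['scene0','side0']:
    c=ld(n);C=cloud(c)
    P=C.reshape(-1,3); P=P[~np.isnan(P[:,0])]
    for z0,z1 in [(.04,.1),(.1,.2),(.2,.3),(.3,.5),(.5,.7)]:
        m=(P[:,2]>z0)&(P[:,2]<z1)&(P[:,1]>0.05)&(P[:,0]<1.2)
        Q=P[m]
        for x0 in np.arange(.3,1.2,.1):
            q=Q[(Q[:,0]>x0)&(Q[:,0]<x0+.1)]
            if len(q): print(n,z0,'x%.1f'%x0,len(q),'ymin %.3f med %.3f'%(q[:,1].min(),np.median(q[:,1])))
    for uv in [(96,260),(100,200),(60,200),(20,200),(40,100)]: print(n,uv,C[uv[1],uv[0]].round(3))
```

```text
scene0 0.04 x0.4 374 ymin 0.310 med 0.324
scene0 0.04 x0.5 734 ymin 0.252 med 0.284
scene0 0.04 x0.6 565 ymin 0.195 med 0.226
scene0 0.04 x0.7 431 ymin 0.138 med 0.168
scene0 0.04 x0.8 341 ymin 0.079 med 0.111
scene0 0.04 x0.9 138 ymin 0.050 med 0.066
scene0 0.1 x0.4 1478 ymin 0.310 med 0.333
scene0 0.1 x0.5 1597 ymin 0.252 med 0.284
scene0 0.1 x0.6 1178 ymin 0.195 med 0.227
scene0 0.1 x0.7 891 ymin 0.137 med 0.169
scene0 0.1 x0.8 679 ymin 0.080 med 0.112
scene0 0.1 x0.9 295 ymin 0.050 med 0.066
scene0 0.2 x0.3 254 ymin 0.358 med 0.365
scene0 0.2 x0.4 2266 ymin 0.300 med 0.334
scene0 0.2 x0.5 2104 ymin 0.242 med 0.280
scene0 0.2 x0.6 1519 ymin 0.184 med 0.222
scene0 0.2 x0.7 1032 ymin 0.127 med 0.165
scene0 0.2 x0.8 737 ymin 0.069 med 0.107
scene0 0.2 x0.9 292 ymin 0.050 med 0.063
scene0 0.3 x0.5 366 ymin 0.251 med 0.267
scene0 0.3 x0.6 1193 ymin 0.193 med 0.219
scene0 0.3 x0.7 1817 ymin 0.135 med 0.163
scene0 0.3 x0.8 1820 ymin 0.078 med 0.111
scene0 0.3 x0.9 552 ymin 0.050 med 0.065
scene0 (96, 260) [ 0.68   0.152 -0.001]
scene0 (100, 200) [0.822 0.059 0.001]
scene0 (60, 200) [0.78
[... 829 characters left out ...]
.2 x0.7 978 ymin 0.129 med 0.167
side0 0.2 x0.8 742 ymin 0.073 med 0.109
side0 0.2 x0.9 300 ymin 0.050 med 0.065
side0 0.3 x0.3 967 ymin 0.368 med 0.388
side0 0.3 x0.4 2388 ymin 0.310 med 0.336
side0 0.3 x0.5 3714 ymin 0.252 med 0.280
side0 0.3 x0.6 3907 ymin 0.194 med 0.227
side0 0.3 x0.7 2919 ymin 0.137 med 0.169
side0 0.3 x0.8 2147 ymin 0.078 med 0.112
side0 0.3 x0.9 750 ymin 0.050 med 0.067
side0 0.5 x0.6 1035 ymin 0.194 med 0.212
side0 0.5 x0.7 1536 ymin 0.137 med 0.175
side0 0.5 x0.8 227 ymin 0.101 med 0.127
side0 (96, 260) [0.611 0.249 0.042]
side0 (100, 200) [0.731 0.179 0.079]
side0 (60, 200) [0.613 0.244 0.264]
side0 (20, 200) [0.543 0.287 0.377]
side0 (40, 100) [0.7   0.196 0.417]
```

Run:
```python
from h import *
manip.move_pose((.56,-.10,.25),down(np.deg2rad(100)))if 0 else None
a=np.deg2rad(135)
q=inverse_kinematics((.575,-.035,.22),down(a)); print(np.round(q,2))
manip.move_pose((.575,-.035,.26),down(a)); c=cap('wrist'); save(c,'w1')
manip.move_pose((.60,-.01,.19),down(a)); c=cap('wrist'); save(c,'w2')
print(manip.state()['clock'])
```

```text
[-0.1   0.09  1.84  0.    1.21 -2.46]
2.9917
```

View pics/w1.png

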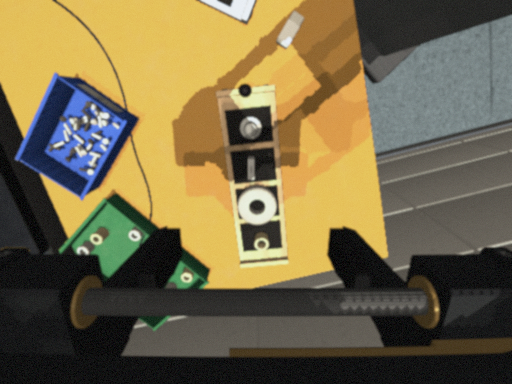

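View pics/w2.png

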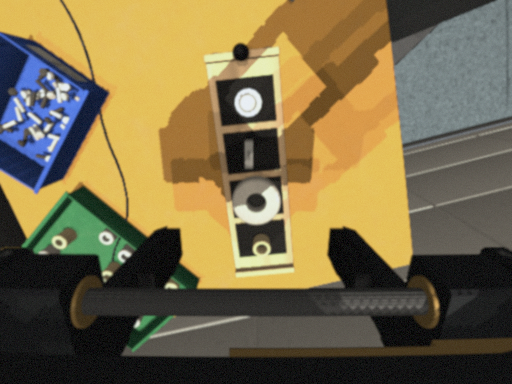

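```bash
cat >> h.py <<'E'
def ortho(c,cen,yaw,z,sx=.2,sy=.34,ppm=2000):
    # rows: along -Y of rack (knob up), cols: X of rack ; yaw = direction of rack y axis
    ey=np.array([np.cos(yaw),np.sin(yaw),0]); ex=np.array([ey[1],-ey[0],0])
    h,w=int(sy*ppm),int(sx*ppm)
    r,k=np.mgrid[:h,:w]; X=(k-w/2)/ppm; Y=-(r-h/2)/ppm
    P=np.array([cen[0],cen[1],z])+X[...,None]*ex+Y[...,None]*ey
    m=proj(c,P.reshape(-1,3)).reshape(h,w,2).astype(np.float32)
    return cv2.remap(c['image'],m[...,0],m[...,1],cv2.INTER_LINEAR)
E
python3 - <<'E'
from h import *
cen=(.604,-.006); yaw=np.deg2rad(-135)
o=[ortho(ld(n),cen,yaw,.013,sx=.12,sy=.3) for n in ['w1','w2','scene0']]
cv2.imwrite('pics/oP.png',np.hstack(o))
for n in ['w1','w2']:
    C=cloud(ld(n))
    P=C.reshape(-1,3); ey=np.array([np.cos(yaw),np.sin(yaw)]); ex=np.array([ey[1],-ey[0]])
    d=P[:,:2]-cen; x=d@ex; y=d@ey
    m=(abs(x)<.04)&(abs(y)<.15)&(P[:,2]>.022)&(P[:,2]<.07)
    for yc in [.144,.09,.03,-.03,-.09]:
        k=m&(abs(y-yc)<.028); 
        if k.sum()<3: print(n,yc,k.sum()); continue
        zt=np.percentile(P[k,2],90); t=k&(P[:,2]>zt-.006)
        print(n,yc,k.sum(),'z top',zt.round(4),'mid x,y (bbox centre)',((x[t].min()+x[t].max())/2).round(4),((y[t].min()+y[t].max())/2).round(4),'ext',np.ptp(x[t]).round(3),np.ptp(y[t]).round(3))
    k=(abs(x)>.05)&(abs(x)<.09)&(abs(y)<.1); print('bench z',np.nanmedian(P[k,2]))
E
```

```text
w1 0.144 151 z top 0.0427 mid x,y (bbox centre) -0.0137 0.1338 ext 0.014 0.016
w1 0.09 187 z top 0.0499 mid x,y (bbox centre) -0.007 0.0864 ext 0.016 0.018
w1 0.03 138 z top 0.0341 mid x,y (bbox centre) -0.0041 0.0239 ext 0.013 0.043
w1 -0.03 930 z top 0.0321 mid x,y (bbox centre) 0.0023 -0.0284 ext 0.056 0.053
w1 -0.09 169 z top 0.0348 mid x,y (bbox centre) 0.0086 -0.0881 ext 0.022 0.023
bench z 0.3391733295328824
w2 0.144 240 z top 0.0424 mid x,y (bbox centre) -0.0137 0.1341 ext 0.015 0.015
w2 0.09 316 z top 0.05 mid x,y (bbox centre) -0.0069 0.0857 ext 0.017 0.016
w2 0.03 224 z top 0.0341 mid x,y (bbox centre) -0.0066 0.0304 ext 0.008 0.03
w2 -0.03 1452 z top 0.032 mid x,y (bbox centre) 0.0018 -0.0289 ext 0.057 0.054
w2 -0.09 261 z top 0.0348 mid x,y (bbox centre) 0.0089 -0.0875 ext 0.021 0.022
bench z 0.2652880568772583
```

View pics/oP.png

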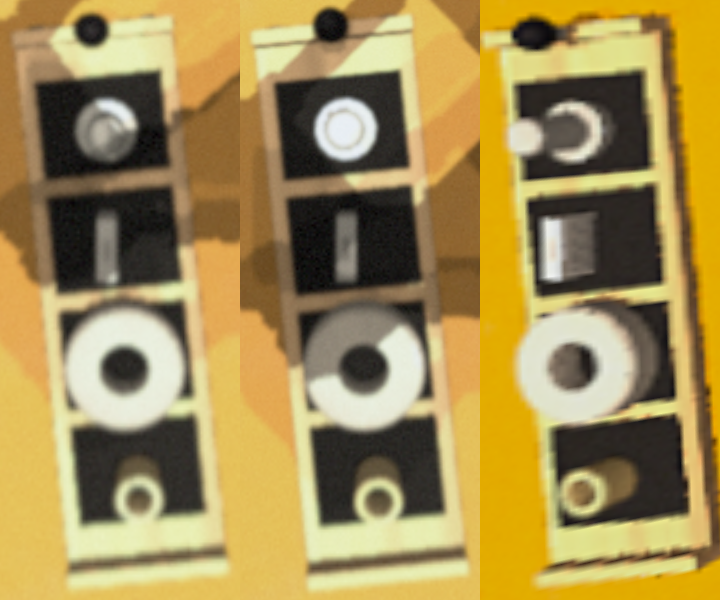

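Run:
```python
from h import *
a=np.deg2rad(18)
manip.move_pose((.448,-.255,.28),down(a)); c=cap('wrist'); save(c,'w3')
manip.move_pose((.453,-.275,.20),down(a)); c=cap('wrist'); save(c,'w4')
print(manip.state()['clock'])
cen=(.465,-.312); yaw=np.deg2rad(-72)
o=[ortho(ld(n),cen,yaw,.013,sx=.12,sy=.3) for n in ['w3','w4','scene0']]
cv2.imwrite('pics/oA.png',np.hstack(o))
cv2.imwrite('pics/w34.png',np.hstack([cv2.resize(ld(n)['image'],(400,300)) for n in ['w3','w4']]))
```

```text
4.8917
```

View pics/w34.png

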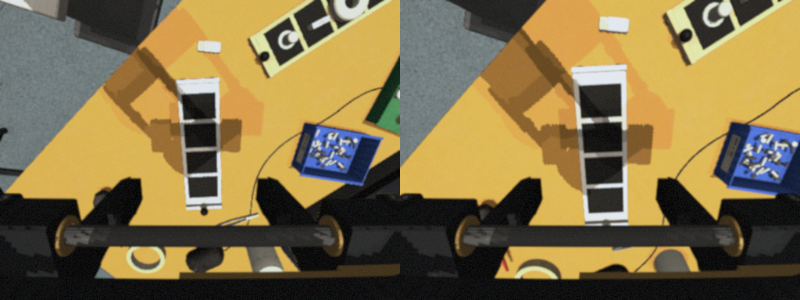

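View pics/oA.png

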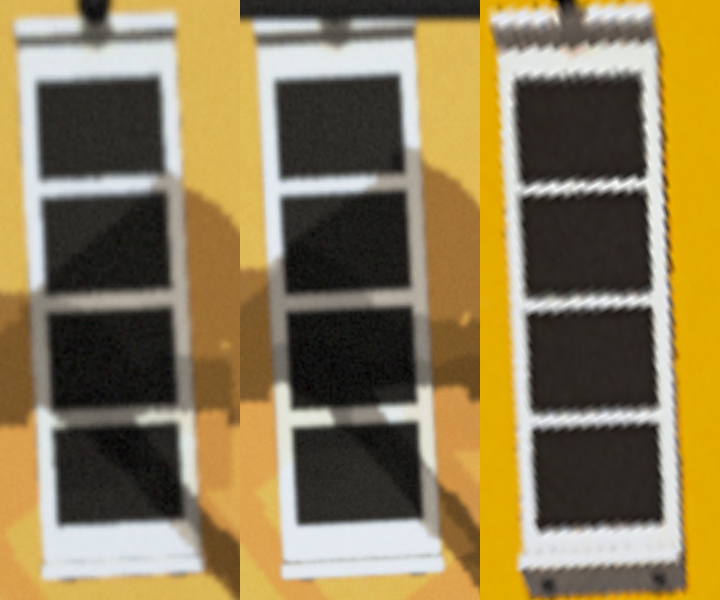

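The wrist views show the aluminium rack empty, with its knob at w3 about (261,268) full-scale. The three ortho views of its pads agree by eye. I'll fit the pads and the objects, and triangulate the heights from pixel pairs.

```bash
cat > meas.py <<'E'
from h import *
def toworld(cen,yaw,px,shape,ppm=2000):
    ey=np.array([np.cos(yaw),np.sin(yaw)]); ex=np.array([ey[1],-ey[0]])
    X=(px[0]-shape[1]/2)/ppm; Y=-(px[1]-shape[0]/2)/ppm
    return np.array(cen)+X*ex+Y*ey
def pads(n,cen,yaw,z,thr):
    o=ortho(ld(n),cen,yaw,z,.12,.3); g=cv2.cvtColor(o,cv2.COLOR_BGR2GRAY)
    b=cv2.morphologyEx((g<thr).astype(np.uint8),cv2.MORPH_OPEN,np.ones((9,9)))
    L=[]
    for c in cv2.findContours(b,cv2.RETR_EXTERNAL,cv2.CHAIN_APPROX_NONE)[0]:
        if 8000<cv2.contourArea(c)<20000:
            r=cv2.minAreaRect(c); L.append((r[0][1],toworld(cen,yaw,r[0],g.shape),np.array(r[1])/2,r[2],r[0]))
    return sorted(L,key=lambda t:t[0])
E
python3 - <<'E'
from meas import *
cen=(.465,-.312); yaw=np.deg2rad(-72)
W={}
for n in ['w3','w4','scene0']:
    L=pads(n,cen,yaw,.013,70)
    for l in L: print(n,l[1].round(4),l[2].round(1),round(l[3],1))
    if len(L)==4:
        W[n]=[l[1] for l in L]; d=W[n][0]-W[n][3]; print('len',np.linalg.norm(d),'yaw',np.rad2deg(np.arctan2(d[1],d[0])),'cen',np.mean(W[n],0))
# triangulate pad centre heights with ray pairs
def tri(c1,u1,c2,u2):
    d1=(rays(c1,u1)@c1['T'][:3,:3].T)[0];d2=(rays(c2,u2)@c2['T'][:3,:3].T)[0]
    A=np.c_[d1,-d2]; s=np.linalg.lstsq(A,c2['T'][:3,3]-c1['T'][:3,3],rcond=None)[0]
    p=c1['T'][:3,3]+s[0]*d1; q=c2['T'][:3,3]+s[1]*d2; return (p+q)/2,np.linalg.norm(p-q)
if 'scene0' in W and 'w3' in W:
  for i in range(4):
    a,b=ld('w3'),ld('scene0')
    p,e=tri(a,proj(a,[*W['w3'][i],.013]),b,proj(b,[*W['scene0'][i],.013])); print('tri pad',i,p.round(4),round(e,4))
# depth of pads
for n in ['w3','w4','scene0']:
    C=cloud(ld(n))
    for i in range(4):
        if 'w3' not in W: break
        u=proj(ld(n),[*W['w3'][i],.013])[0].round().astype(int); print(n,i,'depth z',np.nanmedian(C[u[1]-4:u[1]+5,u[0]-4:u[0]+5,2]).round(4))
E
```

```text
w3 [ 0.5012 -0.3909] [45.4 59.5] 87.1
w3 [ 0.4802 -0.3368] [46.7 61.1] 86.7
w3 [ 0.4596 -0.2826] [48.7 62.5] 87.5
w3 [ 0.4387 -0.2302] [47.7 62.1] 87.6
len 0.17235056272936577 yaw -68.74451262596034 cen [ 0.46993929 -0.3101173 ]
w4 [ 0.5012 -0.3915] [46.9 60.7] 87.8
w4 [ 0.481 -0.337] [48.  62.2] 86.8
w4 [ 0.4602 -0.2831] [48.9 63.4] 87.6
w4 [ 0.4396 -0.2301] [47.5 61.6] 87.2
len 0.17278278422344034 yaw -69.1033325656525 cen [ 0.47046368 -0.31041638]
scene0 [ 0.5011 -0.3904] [49.1 61.7] 87.2
scene0 [ 0.4804 -0.3365] [49. 62.] 87.1
scene0 [ 0.4597 -0.2826] [48.4 61.6] 87.2
scene0 [ 0.4392 -0.2283] [47.7 61.7] 87.2
len 0.17352794648277362 yaw -69.12172947811477 cen [ 0.47012271 -0.30943785]
tri pad 0 [ 0.5014 -0.3911  0.0124] 0.0002
tri pad 1 [ 0.4804 -0.3368  0.0129] 0.0004
tri pad 2 [ 0.4596 -0.2825  0.0132] 0.0001
tri pad 3 [ 0.4394 -0.2299  0.0114] 0.0016
w3 0 depth z 0.013
w3 1 depth z 0.0132
w3 2 depth z 0.0132
w3 3 depth z 0.0131
w4 0 depth z 0.0132
w4 1 depth z 0.0131
w4 2 depth z 0.013
w4 3 depth z 0.013
scene0 0 depth z 0.0135
scene0 1 depth z 0.0136
scene0 2 depth z 0.0135
scene0 3 depth z 0.0135
```

```bash
python3 - <<'E'
from meas import *
def tri(c1,u1,c2,u2):
    d1=(rays(c1,u1)@c1['T'][:3,:3].T)[0];d2=(rays(c2,u2)@c2['T'][:3,:3].T)[0]
    s=np.linalg.lstsq(np.c_[d1,-d2],c2['T'][:3,3]-c1['T'][:3,3],rcond=None)[0]
    p=c1['T'][:3,3]+s[0]*d1; q=c2['T'][:3,3]+s[1]*d2; return (p+q)/2,np.linalg.norm(p-q)
cen=np.array((.604,-.006)); yaw=np.deg2rad(-129)
ey=np.array([np.cos(yaw),np.sin(yaw)]); ex=np.array([ey[1],-ey[0]])
px={}
for n in ['w1','w2','scene0']:
    c=ld(n); C=cloud(c); P=C.reshape(-1,3); d=P[:,:2]-cen; x=d@ex;y=d@ey
    for nm,yc,zt in [('plug',.087,.049),('block',.029,.033),('ring',-.029,.031),('bush',-.087,.034)]:
        t=(abs(x)<.045)&(abs(y-yc)<.033)&(abs(P[:,2]-zt-.0005)<.0025)
        mk=cv2.morphologyEx(t.reshape(384,512).astype(np.uint8),cv2.MORPH_CLOSE,np.ones((3,3)))
        nl,lab,st,ce=cv2.connectedComponentsWithStats(mk); 
        k=1+np.argmax(st[1:,4]); t=t&(lab.ravel()==k)
        r=cv2.minAreaRect(((P[t,:2])*1e3).astype(np.float32))
        print(n,nm,t.sum(),'ctr',np.array(r[0]).round(1),'size',np.array(r[1]).round(1),'ang',round(r[2],1),'mean',(P[t].mean(0)*1e3).round(1))
        if nm!='ring': px.setdefault(nm,{})[n]=proj(c,[*(np.array(r[0])/1e3),zt])[0]
        else: px.setdefault(nm,{})[n]=proj(c,[*(np.array(r[0])/1e3),zt])[0]
for nm in px:
    for a,b in [('w1','scene0'),('w2','scene0')]:
        p,e=tri(ld(a),px[nm][a],ld(b),px[nm][b]); print(nm,a,b,p.round(4),round(e,4))
E
python3 - <<'E'
import sys; sys.path.insert(0,'.')
from meas import *
o=np.hstack([cv2.resize(ortho(ld(n),(.59,-.025),np.deg2rad(-129),.033,sx=.06,sy=.06,ppm=4000),None,fx=1.5,fy=1.5) for n in ['w1','w2']]); cv2.imwrite('pics/blk.png',o)
E
```

```text
w1 plug 138 ctr [548.1 -71.7] size [16.7 15.4] ang 45.0 mean [547.6 -72.2  48.9]
w1 block 127 ctr [587.5 -32.2] size [30.3  7.1] ang 44.8 mean [587.4 -32.2  33.1]
w1 ring 911 ctr [621.4  13.7] size [56.8 56.6] ang 7.6 mean [620.8  13.6  31. ]
w1 bush 93 ctr [659.5  61.7] size [21.4 21.2] ang 74.5 mean [659.2  61.9  34.1]
w2 plug 252 ctr [548.3 -71.5] size [16.4 17.1] ang 44.4 mean [548.2 -71.3  49. ]
w2 block 216 ctr [587.2 -32.2] size [29.6  7.9] ang 44.7 mean [587.  -32.3  33.3]
w2 ring 1422 ctr [622.   14.1] size [57.5 56.6] ang 2.6 mean [621.   13.6  31.1]
w2 bush 154 ctr [659.5  62. ] size [21.7 21.3] ang 44.9 mean [659.3  61.7  33.9]
scene0 plug 44 ctr [547.  -70.3] size [16.2 15.9] ang 4.7 mean [546.7 -70.5  48.9]
scene0 block 57 ctr [586.8 -30.8] size [30.8 10.4] ang 39.7 mean [585.9 -31.1  33.2]
scene0 ring 369 ctr [621.1  15.4] size [55.4 54.4] ang 4.8 mean [620.5  16.3  31.2]
scene0 bush 50 ctr [659.9  62.9] size [19.7 20.7] ang 87.6 mean [660.4  63.1  34.8]
plug w1 scene0 [ 0.5484 -0.0715  0.047 ] 0.0002
plug w2 scene0 [ 0.5484 -0.0714  0.047 ] 0.0001
block w1 scene0 [ 0.588  -0.0318  0.0312] 0.0004
block w2 scene0 [ 0.5876 -0.0317  0.0315] 0.0007
ring w1 scene0 [0.6222 0.0145 0.0291] 0.0007
ring w2 scene0 [0.6225 0.0146 0.0292] 0.0001
bush w1 scene0 [0.6603 0.0625 0.033 ] 0.0008
bush w2 scene0 [0.6601 0.0626 0.0333] 0.0007
```

View pics/blk.png

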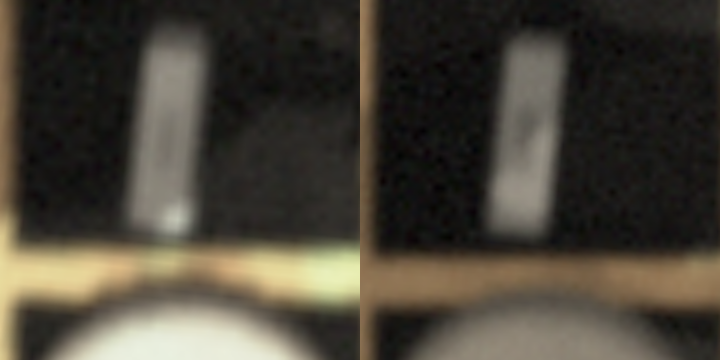

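```bash
cat > pp.py <<'E'
from h import *
CA=np.array([.4702,-.3100]); YA=np.deg2rad(-69.05); EY=np.array([np.cos(YA),np.sin(YA)]); JA=YA+np.pi/2
def st(t):
    s=manip.state(); print(t,'t%.2f'%s['clock'],'pos',s['tool_pos'].round(4),'F',np.round(s['contact_force'],1),'w %.4f'%s['gripper_width'],flush=True); return s
def pick(xy,yawdeg,z,force,hz=.15):
    a=np.deg2rad(yawdeg); print('q',np.round(inverse_kinematics((*xy,z),down(a)),2))
    manip.set_gripper(.088)
    manip.move_pose((*xy,hz),down(a)); st('above')
    manip.move_linear((*xy,z+.02),rate=.15); manip.move_linear((*xy,z),rate=.05); st('at')
    manip.set_gripper(0,force); manip.dwell(.2); st('gripped')
    manip.move_linear((*xy,hz),rate=.15); st('lifted')
def goto(y,hz=.15):
    xy=CA+y*EY; manip.move_pose((*xy,hz),down(JA)); st('over'); return xy
def put(y,z,hz=.15):
    xy=CA+y*EY
    manip.move_linear((*xy,z+.02),rate=.15); manip.move_linear((*xy,z),rate=.03); st('down')
def release(y,hz=.15):
    xy=CA+y*EY
    manip.set_gripper(.088); manip.dwell(.1); st('open')
    manip.move_linear((*xy,hz),rate=.15)
E
python3 - <<'E'
from pp import *
pick((.5482,-.0715),-39,.0245,25)
save(cap('wrist'),'g1')
E
```

```text
q [-0.17  0.26  2.04 -0.    0.83  0.51]
above t6.38 pos [ 0.5484 -0.0718  0.1505] F [0.8 0.2 0.9] w 0.0882
at t7.78 pos [ 0.5479 -0.0714  0.0241] F [ 0.  -0.7  0.1] w 0.0877
gripped t9.06 pos [ 0.5482 -0.0715  0.0245] F [ 0.6 -0.  -0.1] w 0.0174
lifted t10.04 pos [ 0.5473 -0.0713  0.1488] F [-0.  -1.  -0.4] w 0.0169
```

View pics/g1.png

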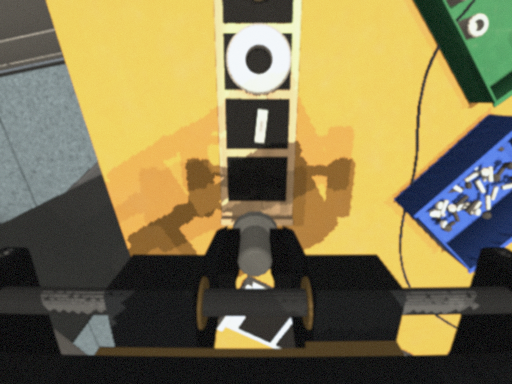

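The plug is held at (255,240), width reading 17 mm against the 18 mm stem, and the others are undisturbed. Next I'll place it at the far place.

```bash
python3 - <<'E'
from pp import *
goto(-.087); put(-.087,.025); release(-.087)
save(cap('wrist'),'g2'); save(cap('scene'),'s2')
pick((.5873,-.0320),-45,.0160,25)
save(cap('wrist'),'g3'); save(cap('scene'),'s3')
E
python3 -c "
import cv2,numpy as np
a=[cv2.resize(cv2.imread('pics/%s.png'%n),(400,300)) for n in ['g2','s2','g3','s3']]
cv2.imwrite('pics/m1.png',np.vstack([np.hstack(a[:2]),np.hstack(a[2:])]))"
```

```text
over t11.36 pos [ 0.4391 -0.2285  0.1496] F [ 0.9  0.4 -1.4] w 0.0170
down t13.03 pos [ 0.4391 -0.2288  0.0249] F [ 0.7  0.4 -1.5] w 0.0169
open t14.24 pos [ 0.4391 -0.2288  0.025 ] F [ 0.6  0.3 -0.4] w 0.0881
q [-0.1   0.33  1.97 -0.    0.84  0.69]
above t16.95 pos [ 0.5871 -0.0323  0.1499] F [ 0.3 -0.7 -1.4] w 0.0882
at t18.41 pos [ 0.587  -0.032   0.0156] F [ 0.5 -0.1  0.4] w 0.0881
gripped t19.77 pos [ 0.5873 -0.032   0.016 ] F [-0.6  0.1 -0.5] w 0.0090
lifted t20.82 pos [ 0.5864 -0.0319  0.1488] F [-0.7  0.7 -1.6] w 0.0088
```

View pics/m1.png

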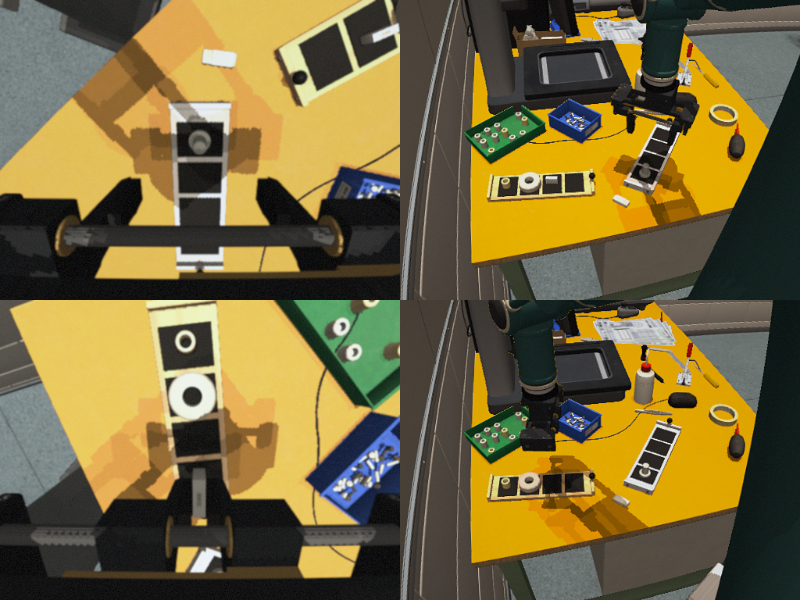

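The plug stands on the far pad, at about (200,140) in the top-left tile. The block is held between the fingers at 9 mm. Next I'll place the block and fetch the ring.

```bash
python3 - <<'E'
from pp import *
goto(-.029); put(-.029,.0165); release(-.029)
save(cap('wrist'),'g4')
pick((.6217,.0142),-39,.0160,40)
save(cap('wrist'),'g5'); save(cap('scene'),'s5')
E
python3 -c "
import cv2,numpy as np
a=[cv2.resize(cv2.imread('pics/%s.png'%n),(400,300)) for n in ['g4','g5','s5']]
cv2.imwrite('pics/m2.png',np.vstack([np.hstack(a[:2]),np.hstack(a[2:]*2)]))"
```

```text
over t22.38 pos [ 0.46   -0.2826  0.1498] F [ 0.7  1.  -0.1] w 0.0090
down t24.11 pos [ 0.4599 -0.283   0.0164] F [0.2 0.7 0.6] w 0.0087
open t25.43 pos [ 0.4599 -0.2829  0.0165] F [-0.6 -0.4  0.1] w 0.0881
q [-0.02  0.39  1.89 -0.    0.86  0.66]
above t28.18 pos [0.6215 0.0137 0.1499] F [-0.6 -0.6  0.5] w 0.0881
at t29.64 pos [0.6213 0.0142 0.0155] F [-0.4  0.3  0.2] w 0.0879
gripped t30.43 pos [0.6217 0.0143 0.0162] F [-1.4  1.5  2.3] w 0.0560
lifted t31.47 pos [0.6206 0.0142 0.1486] F [-0.2  0.7 -3.5] w 0.0560
```

View pics/m2.png

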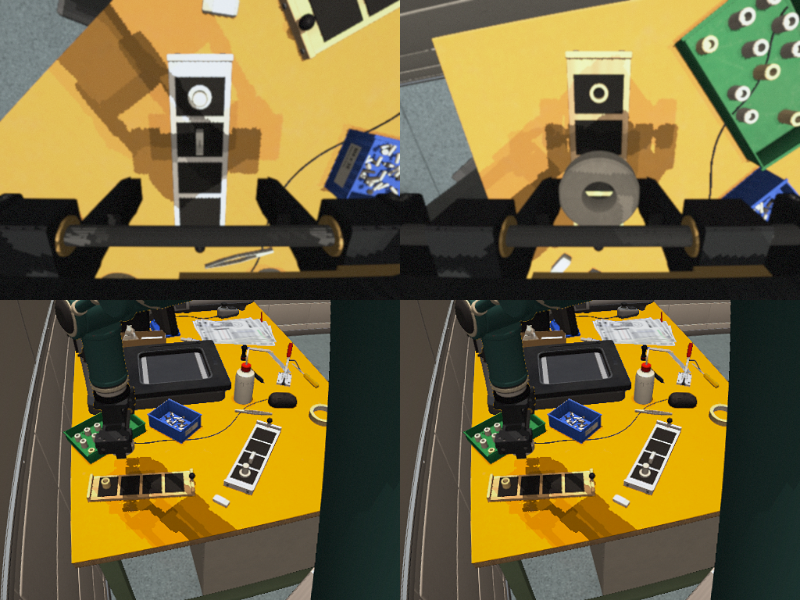

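The ring hangs level between the fingers, centred at (598,190) in the top-right tile. The block is upright on its pad. Next I'll place the ring and fetch the bushing, with the jaws turned half round so the camera keeps clear of the wall.

```bash
python3 - <<'E'
from pp import *
goto(.029); put(.029,.0165); release(.029)
save(cap('wrist'),'g6')
pick((.6598,.0620),138,.0160,20)
save(cap('wrist'),'g7'); save(cap('scene'),'s7')
E
python3 -c "
import cv2,numpy as np
a=[cv2.resize(cv2.imread('pics/%s.png'%n),(400,300)) for n in ['g6','g7','s7']]
cv2.imwrite('pics/m3.png',np.vstack([np.hstack(a[:2]),np.hstack(a[2:]*2)]))"
```

```text
over t33.06 pos [ 0.4809 -0.3366  0.1498] F [-0.2 -0.2 -3.2] w 0.0564
down t34.78 pos [ 0.4807 -0.3371  0.0164] F [-0.4 -0.5 -2.2] w 0.0561
open t35.51 pos [ 0.4806 -0.3371  0.0165] F [-0.1 -0.2 -0.2] w 0.0881
q [ 0.06  0.45  1.8  -0.    0.89 -2.35]
above t38.42 pos [0.6597 0.0611 0.1499] F [ 0.2 -0.1 -0. ] w 0.0879
at t39.88 pos [0.6594 0.062  0.0155] F [-0.5 -0.2  0.7] w 0.0881
gripped t41.10 pos [0.6597 0.062  0.016 ] F [-0.5 -0.5 -0.2] w 0.0217
lifted t42.14 pos [0.6589 0.0619 0.1487] F [ 0.3  0.2 -0.4] w 0.0211
```

View pics/m3.png

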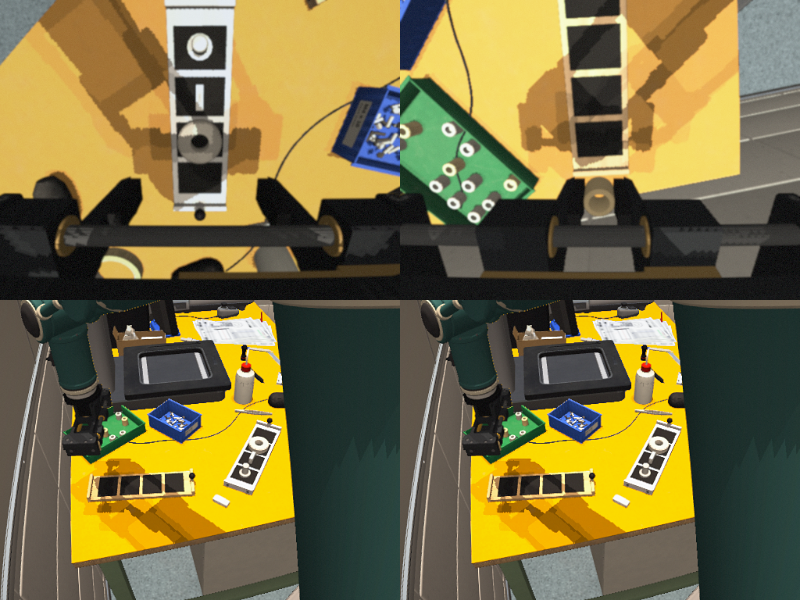

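The bushing is held at (598,195) in the top-right tile and the plywood rack is empty. The last step is to place it next to the knob, back off and measure everything.

Run:
```python
from pp import *
goto(.087); put(.087,.0165); release(.087,.2)
manip.move_pose((.445,-.245,.30),down(JA)); c=cap('wrist'); save(c,'f1'); save(cap('scene'),'fs'); st('end')
ex=np.array([EY[1],-EY[0]]); ex3=ex
C=cloud(c);P=C.reshape(-1,3);d=P[:,:2]-CA;x=d@ex;y=d@EY
for nm,yc,zt in [('plug',-.087,.049),('block',-.029,.033),('ring',.029,.031),('bush',.087,.034)]:
    t=(abs(x)<.045)&(abs(y-yc)<.03)&(abs(P[:,2]-zt-.0005)<.003)
    r=cv2.minAreaRect((np.c_[x[t],y[t]]*1e3).astype(np.float32)); print(nm,t.sum(),'rack x,y mm',np.array(r[0]).round(1),'size',np.array(r[1]).round(1),'top z',np.median(P[t,2]).round(4), 'z sd',P[t,2].std().round(4))
cv2.imwrite('pics/fm.png',np.hstack([cv2.resize(c['image'],(400,300)),cv2.resize(ortho(c,CA,YA,.025,sx=.2,sy=.3),(200,300)),cv2.resize(ld('fs')['image'][140:280,290:385],(200,300))]))
```

```text
over t43.99 pos [ 0.5018 -0.3906  0.1499] F [ 0.2 -0.4 -0.9] w 0.0214
down t45.72 pos [ 0.5013 -0.3913  0.0164] F [-0.  -0.8 -0.2] w 0.0212
open t46.88 pos [ 0.5013 -0.3913  0.0165] F [-0.2 -0.2  0.6] w 0.0878
end t49.12 pos [ 0.4449 -0.2457  0.2983] F [ 0.8 -0.2 -0.5] w 0.0880
plug 115 rack x,y mm [  0.1 -87.6] size [16.3 16.5] top z 0.0489 z sd 0.0009
block 114 rack x,y mm [  1.5 -22.2] size [45.8 10. ] top z 0.0328 z sd 0.001
ring 747 rack x,y mm [ 0.3 27.7] size [57.2 56.1] top z 0.0309 z sd 0.0009
bush 80 rack x,y mm [ 0.1 88.6] size [20.5 21.2] top z 0.0336 z sd 0.0008
```

View pics/fm.png

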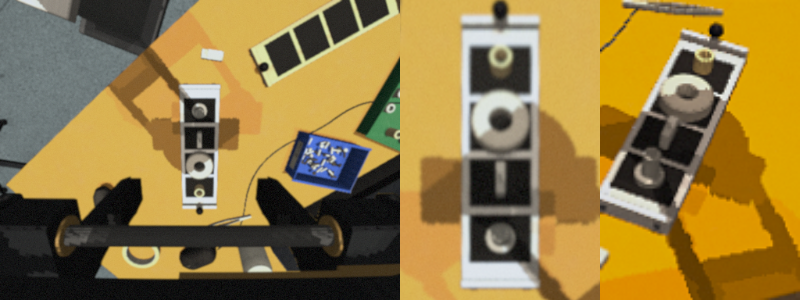

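Run:
```python
from pp import *
ex=np.array([EY[1],-EY[0]]); C=cloud(ld('f1'));P=C.reshape(-1,3);d=P[:,:2]-CA;x=d@ex;y=d@EY
t=(abs(x)<.02)&(y>-.055)&(y<-.006)&(abs(P[:,2]-.0335)<.003)
r=cv2.minAreaRect((np.c_[x[t],y[t]]*1e3).astype(np.float32)); print(r,np.median(P[t,2]))
if abs(r[0][0])<6 and abs(r[0][1]+29)<6: print(order.close_job())
```

```text
((0.9231972694396973, -30.273300170898438), (7.873179912567139, 29.240583419799805), 0.07253708690404892) 0.03288105513355852
the job is handed in; nothing more can be done
None
```

All four standards now stand on the aluminium rack in reverse order, upright and released, and the job is handed in at about 49 s on the robot clock. From the knob the plywood order was plug, block, ring, bushing. On the aluminium rack it is bushing, ring, block, plug.

The last wrist-camera check, taken from above with the gripper open and clear, gave these offsets from the pad centres in the rack frame:

| Standard | Across (mm) | Along (mm) | Top height measured (mm) | Top height expected (mm) |
|---|---|---|---|---|
| Plug | +0.1 | −0.6 | 48.9 | 49 |
| Block | +0.9 | −1.3 | 32.9 | 33 |
| Ring | +0.3 | −1.3 | 30.9 | 31 |
| Bushing | +0.1 | +1.6 | 33.6 | 34 |

- **Block reading:** the first along-row figure was wrong (7 mm off, with an apparent length of 46 mm) because its window took in the ring's edge. The narrower window gave the values above, and the picture agrees.
- **Height disagreement:** before the grasps, triangulated object tops came out 1–2 mm below the depth-camera ones, within the calibration tolerance.
- **Forces:** wrist force readings stayed under about 4 N wherever I checked them.

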